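# Seat the alignment rod in the ring bench

## Robot

A 7-joint arm with a two-finger parallel gripper is mounted at the origin on the work surface. World frame = base frame: x ahead of the robot, y to its left, z up, the work surface at z = 0. Lengths are in m, angles in rad, forces in N, time in s.
With the tool pointing down it reaches from about 0.4 to 0.85 m from the base axis. Payload 10.4 kg.
Tool frame: the origin (TCP) lies on the centre line of the jaws, within the pads' length; the fingertips stand r.finger_overhang ahead of it and the grasp point (between the pads) lies 5 mm behind it (r.finger_overhang is the distance from the TCP to the fingertips, in m); z points along the fingers, y is the line along which they close (so a half turn about z gives the same grasp; the last joint's range is limited). The gripper opens to 87 mm and grips with 3 to 60 N. Pads are 19 mm wide; open, the fingers measure 117 mm over their backs; the gripper's body (75 mm by 190 mm) begins 51 mm behind the grasp point.
Start: joints at [-0.023, 0.332, -0.065, 1.46, 0.022, 1.35, -0.088], TCP at [0.625, 0, 0.237] pointing down, gripper open.
Joint ranges: [-2.6, 2.6], [-0.5, 2.12], [-1.47, 1.34], [0.16, 2.42], [-1.27, 4.41], [0.06, 2.06], [-2.6, 2.6]. Speed limits (rad/s): [2.22, 2.22, 2.79, 2.79, 3.14, 3.14, 3.14].

## Interface

Orientations are given as a unit quaternion [x, y, z, w].
In Python, from bench import read_state, viewer, r gives the robot as it stands.
- The arm moves only by the tool carry_out, never from a script. Its argument "moves" is a list of rows, each a list of 6 numbers: the shift along the tool's x, y, z in units of 40 mm (1.0 is 40 mm), then the turn, a rotation vector about the tool's x, y, z in units of 8 degrees (1.0 is 8 degrees). A call has 1 to 20 rows; each row shifts and turns the commanded pose from where the row before left it, along the tool's axes as they then stand; what a row does not reach is not made up. A row lasts 1/8 s, in which the tool goes at most 62.5 mm and 10.7 degrees, less where a joint would pass 70% of its speed; a pose out of reach is approached as far as the arm can. A call is refused whole if a number of a shift passes 1 or a number of a turn 1, either way. A call with a gripper value outside its range is refused whole. "fingers" is the finger opening in mm, from 0 to 87, set as the call begins (left out, the last holds). The fingers move at their own pace and stop on an object; "force" is the grip in N (left out, the last holds). Time passes only in rows, so rows that do not move let the fingers close. It gives the time, the measured TCP pose, the force, the opening and the grip force at its end, in the units of the state.
- read_state(): the state, without advancing time (a new reading comes with each control period).
- viewer.camera(name): name is "scene" or "side" or "wrist"; returns a dict with "pixels" (384x512x3 uint8, red, green, blue), "range_z" (384x512 float32, m along the optical axis (not along the pixel's ray), 0 where there is no reading), "fx", "fy", "cx", "cy" (pixels), "xyz" and "orientation" of the camera in the world. Camera axes: x right, y down, z forward; pixel columns grow to the right and rows downward; lengths in m; the calibration is good to about 2 mm. A picture is of the moment at which its call begins.
- r.close_job(): hands the job in; it is judged then, once.
The state is a dict: "time": time; "joint_positions": joint angles; "joint_vel": joint speeds; "joint_torque": joint torques, N m; "ee_pos": TCP position; "eef_rot": TCP orientation; "ft_force": force on the tool from outside, world axes, zero at the start; "torque": the same for the moment, N m; "width": finger opening in m; "grip_force": force on a finger pad.
Only numpy, scipy, OpenCV 4.12 (cv2) and the standard library are available. Lean on these libraries where they do the work, as an engineer would, in place of code of your own. Each camera call takes 0.05 s, during which the arm holds its last target. There are 200 camera calls.

## Task

Take the thicker of the two metal rods out of its rack, holding it near one end, and slide it along the row of shrinking rings on the ring bench, entering from the largest ring, until a ring stops it. Press it home against that ring with a light fingertip push (about 10 N for half a second, never more than 20 N), then let go and leave it lying there in the rings. Leave the thin rod and the other loose things where they are.

Things in the scene. Friction and masses are not known exactly. Their poses are not given: they have to be found in the camera images.
- thick_rod: Rod to load: aluminium, 20 mm diameter, 200 mm long, last 4 mm of each end tapered (end faces 17 mm across), about 0.14 kg, ends alike. Origin mid-rod on its axis, x along it. Lies level in its rack, axis 50 mm above the table, x within 0.5 rad of the bench's x. Grip about 70 mm behind the middle, where the rack leaves it free: the leading 115 to 155 mm end up among the rings.
- thin_rod: A thinner aluminium rod, 13 mm diameter, 200 mm long, in the other rack, axis 45 mm above the table. Not to be moved. Origin at its middle, x along the rod.
- cradle_thick: Fixed rack that carries the thick rod: aluminium plate 150 x 60 x 10 mm with one groove along its x axis, made of two white V supports 10 mm wide at x = -30 and +60 mm, tops 52 mm above the table. Origin under the plate's centre; the rod's middle lies above it, rod x as the rack's x.
- cradle_thin: A like rack that carries the thin rod. The two stand side by side, 85 to 150 mm apart, either one nearer the robot.
- ring_bench: Fixed bench: black plate 280 x 110 x 10 mm with a rail along it. x = direction in which the rod is pushed, level. Four rigid upright steel rings, 8 mm thick, stand across the rail on posts and feet (feet up to 34 mm above the table), all on one axis along x at y = 0, 70 mm above the table. Origin under the plate's centre.
- ring1 (a point): Centre of the first, largest ring (bore 26 mm, outside 48 mm), in the middle of its 8 mm thickness, at x = -60 mm on the bench. The rod enters here from the -x side.
- ring2 (a point): Centre of the second ring (bore 23 mm, outside 44 mm), at x = 0 on the bench.
- end_carrier: The third and fourth rings on a common foot, clamped on the bench's rail; where along the rail varies (slide_zero 56 to 62 mm beyond ring 2). Origin 22 mm above the table, below slide_zero; x as the bench's x. The third ring (bore 15 mm, outside 40 mm, 8 mm thick) is clamped tight at some point of a 28 mm slide along x and does not give under a light push.
- slide_zero (a point): Point on the ring axis where the third ring's centre would be at the -x end of its slide. The ring itself is clamped 0 to 28 mm beyond (towards +x), not measured: find it by touch. The thick rod cannot pass it. Fully home, the rod's leading end bears on the ring's near face, so the rod's middle is then 104 to 76 mm before this point.
- ring4 (a point): Centre of the fourth ring (bore 11 mm, outside 36 mm), 60 mm beyond slide_zero.
- spare_ring: Loose steel ring, 44 mm outside, 26 mm bore, 8 mm high, lying flat between racks and bench. Not to be moved. Origin at the centre of its underside.
- mirror_mount: Small loose black mirror mount with three brass screws, about 45 x 50 x 60 mm. Not to be moved. Origin under its foot.
- vial: Small amber glass vial, 28 mm diameter, 55 mm high, standing. Not to be moved. Origin under its centre.
- driver: Loose screwdriver lying on the table. Not to be moved. Origin on its underside.
Mind the look-alikes: they are no part of the job. What is shaped like the thick_rod but purple or turquoise is not meant.

How it is judged:
On the way, in this order (a step that is already met when the one before it is completed fails the run):
1. the thick rod's leading end is through the first ring (x of thick_rod in the frame of ring1 between -0.085 and 0.08 m and angle between the x axis of thick_rod and the x axis of ring_bench, either way round below 0.15 rad and y of thick_rod in the frame of ring1 between -0.02 and 0.02 m and z of thick_rod in the frame of ring1 between -0.02 and 0.02 m).
2. it is through the second ring as well (x of thick_rod in the frame of ring2 above -0.085 m and angle between the x axis of thick_rod and the x axis of ring_bench, either way round below 0.1 rad).
3. it is pressed against the third ring, which stops it, with 5 N or more for 0.2 s (contact force between thick_rod and end_carrier above 5 N and x of thick_rod in the frame of slide_zero above -0.107 m), for 0.2 s.
At the end, for the whole second after the job is handed in: The thick rod lies still and released in the first and second rings, in line with the bench (within 0.08 rad) and on the ring axis (within 6 mm sideways, no more than 12 mm low), its middle 73 to 107 mm before slide_zero, where the third ring stops it; the thin rod is within 20 mm of its start (x of thick_rod in the frame of slide_zero between -0.107 and -0.073 m and z of thick_rod in the frame of ring1 above -0.012 m and y of thick_rod in the frame of ring1 between -0.006 and 0.006 m and angle between the x axis of thick_rod and the x axis of ring_bench, either way round below 0.08 rad and linear speed of thick_rod below 0.01 m/s and distance of thin_rod from where it was at the start of the episode below 0.02 m); the robot touches nothing.
It fails at once if the thick rod is forced against the bench or a ring with more than 20 N (contact force between thick_rod and end_carrier above 20 N or contact force between thick_rod and ring_bench above 20 N).
It fails at once if the thin rod or another loose thing is moved by more than 20 mm (distance of any of thin_rod, spare_ring, mirror_mount, vial, driver from where it was at the start of the episode above 0.02 m).
It also fails if it takes over 61 s, if anything falls off the work surface, if the arm or the gripper's body presses on something with over 40 N, if the wrist force passes 120 N, or if a joint passes its speed limit or range.

## Working session

There is one attempt and no reset: what is moved stays moved. The work goes in short steps, Python scripts to look and compute and a tool call to move; the robot and the scene stay as the last step left them, time stands still between calls to the robot, and variables do not carry over. Pictures are saved under pics/ and viewed, at most 10 in all, crops included, and the job is handed in when it is done.

Besides the shell and the picture viewer there is one more tool, called by a JSON object that holds its "method" and its "body", one argument or row to a line. carry_out: Moves the arm, as the interface text tells. Its arguments: {"type":"object","properties":{"moves":{"type":"array","items":{"type":"array","items":{"type":"number"}}},"fingers":{"type":"number"},"force":{"type":"number"}},"required":["moves"]}

```bash
ls; mkdir -p pics
cat > h.py <<'E'
import numpy as np, cv2
from scipy.spatial.transform import Rotation as R
from bench import read_state, viewer, r
def cam(n):
    c=viewer.camera(n); np.savez(f'/tmp/{n}.npz',**c); return c
def cloud(c):
    v,u=np.mgrid[:384,:512]; z=c['range_z']
    p=np.stack([(u-c['cx'])/c['fx']*z,(v-c['cy'])/c['fy']*z,z],-1)
    return p@R.from_quat(c['orientation']).as_matrix().T+c['xyz']
E
python3 - <<'E'
from h import *
s=read_state(); print(s['time'],s['ee_pos'],s['eef_rot'],s['width'],r.finger_overhang)
ims=[]
for n in ['scene','side','wrist']:
    c=cam(n); print(n,c['xyz'],c['orientation'],c['fx']); cv2.imwrite(f'pics/{n}.png',cv2.resize(c['pixels'][...,::-1],(768,576)))
E
```

```text
pics
0.0 [6.24630524e-01 3.51059571e-06 2.35737214e-01] [ 7.07081556e-01  7.07131649e-01 -5.26466570e-04 -4.75940074e-04] 0.08721708673674798 0.014
scene [ 0.78590097 -0.56274784  0.91618848] [ 0.92205017  0.27249176 -0.0746736  -0.26456678] 350.62271584712835
side [-0.43889975 -1.21470289  1.07150032] [ 0.8348123  -0.30106173  0.16138407 -0.43174697] 497.187689081667
wrist [0.62494473 0.06615908 0.38420742] [ 9.92332038e-01  7.91435610e-05 -5.53608390e-04  1.23599406e-01] 287.2337732070133
```

View pics/scene.png

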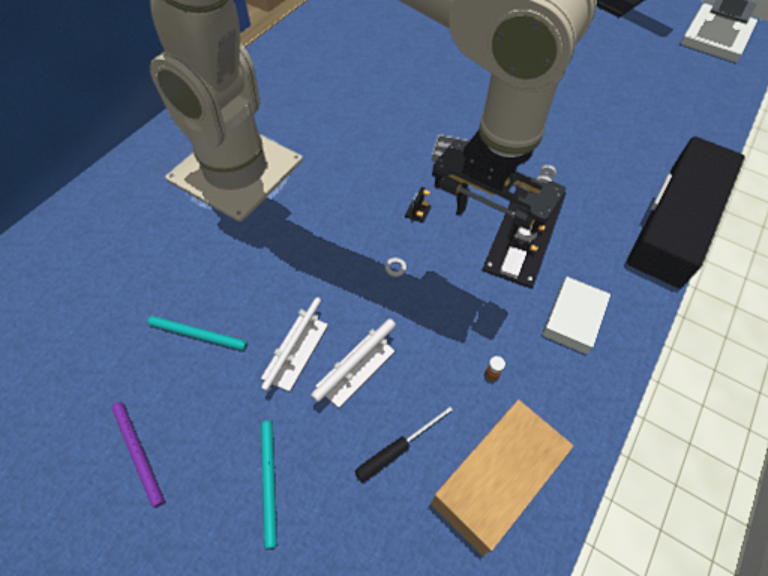

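View pics/wrist.png

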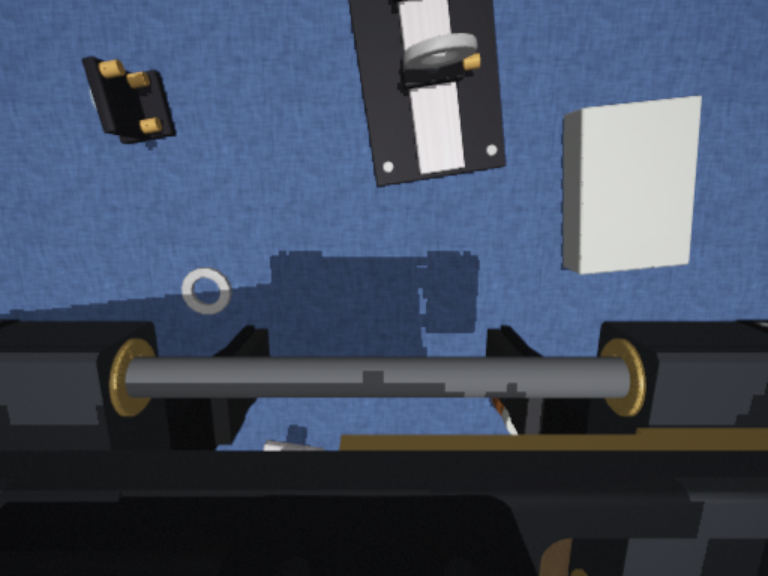

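View pics/side.png

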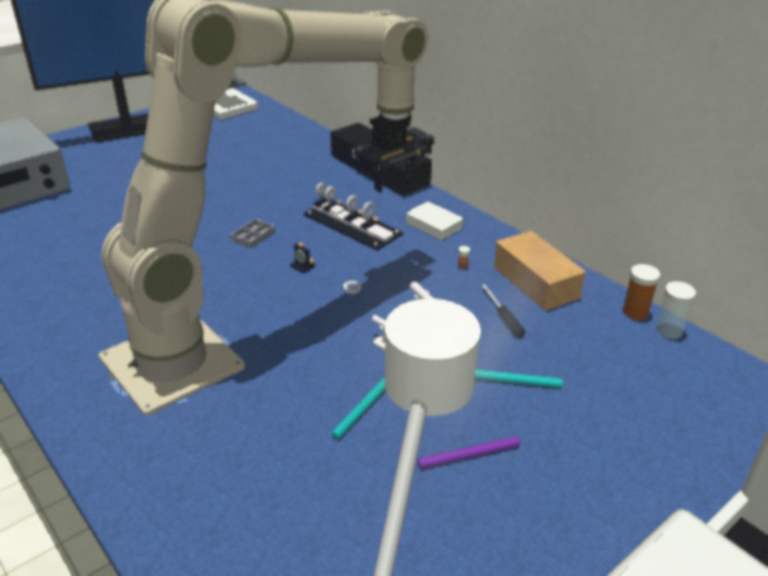

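The scene view shows the thick rod at about (355,360) and the thin rod at (292,343). The bench is at (520,245), partly under the gripper. The side view shows the bench with its rings at about (350,215). In the wrist view the bench's near end is at (440,170).

```bash
cat > m.py <<'E'
from h import *
def line(p):
    c=p.mean(0); u,s,v=np.linalg.svd(p-c); return c,v[0]
c=dict(np.load('/tmp/scene.npz')); P=cloud(c); 
def reg(P,u0,u1,v0,v1): 
    m=np.zeros(P.shape[:2],bool); m[int(v0/1.5):int(v1/1.5),int(u0/1.5):int(u1/1.5)]=1; return m
px=c['pixels'].astype(int)
for nm,b in [('thick',(305,405,312,410)),('thin',(255,328,290,395))]:
    m=reg(P,*b)&(P[...,2]>(.054 if nm=='thick' else .047))&(P[...,2]<.075)
    p=P[m]; q,d=line(p[:,:2]); t=(p[:,:2]-q)@d
    print(nm,m.sum(),q,d,t.min(),t.max(),'z',np.percentile(p[:,2],[5,50,95]), 'mid',q+d*(t.min()+t.max())/2, 'w',np.ptp((p[:,:2]-q)@[-d[1],d[0]]))
# spare ring/vial/driver/mount
for nm,b,z in [('ring',(380,412,252,280),.004),('mount',(405,432,188,222),.01),('vial',(484,508,352,384),.01),('driver',(350,455,400,485),.006)]:
    m=reg(P,*b)&(P[...,2]>z); print(nm,P[m].min(0),P[m].max(0))
for n,b in [('scene',(480,570,180,290)),('side',(295,405,178,250)),('wrist',(345,510,0,190))]:
    c=dict(np.load(f'/tmp/{n}.npz')); P=cloud(c); m=reg(P,*b)&(P[...,2]>.006)&(P[...,2]<.013)&(c['pixels'].max(-1)<60)
    p=P[m]; 
    if len(p)<5: continue
    print(n,len(p),cv2.minAreaRect(p[:,:2].astype(np.float32)),p[:,2].mean())
    m=reg(P,*b)&(P[...,2]>.045)&(P[...,2]<.1); p=P[m]; 
    if len(p)>5: print(len(p),line(p[:,:2]),p.min(0),p.max(0))
E
python3 m.py
```

```text
thick 450 [ 0.53160991 -0.26993217] [-0.16306485 -0.98661535] -0.10426065135140268 0.09480681191586876 z [0.05489534 0.05822276 0.06138007] mid [ 0.5323807  -0.26526852] w 0.018789911306723257
thin 374 [ 0.43156567 -0.30879939] [ 0.42899641 -0.9033062 ] -0.10991145962886101 0.08036195444008963 z [0.0475957  0.05054876 0.05915655] mid [ 0.42522736 -0.29545327] w 0.11250809592480551
ring [ 0.44945192 -0.56274784  0.00413704] [ 0.78590097 -0.01112116  0.91618848]
mount [ 0.41306864 -0.56274784  0.0101582 ] [0.78590097 0.14625807 0.91618848]
vial [ 0.73591352 -0.56274784  0.01013592] [ 0.78590097 -0.12316141  0.91618848]
driver [ 0.63661147 -0.56274784  0.00626948] [ 0.78590097 -0.23963246  0.91618848]
scene 867 ((0.6572362780570984, 0.20095042884349823), (0.10657769441604614, 0.27503347396850586), 8.954252243041992) 0.009012087598855899
74 (array([0.66518323, 0.17562002]), array([ 0.18775225, -0.98221642])) [0.63120505 0.14051933 0.04607045] [0.68982175 0.28930127 0.08919387]
side 185 ((0.7481691837310791, 0.22018051147460938), (0.3129808306694031, 0.271654337644577), 11.741470336914062) 0.010221069811232225
291 (array([0.65065557, 0.22631993]), array([-0.93820463, -0.34608103])) [0.41829329 0.10957475 0.0451267 ] [0.87994156 0.33468131 0.0990971 ]
wrist 4720 ((0.6666549444198608, 0.13901934027671814), (0.1083894670009613, 0.14098826050758362), 8.892824172973633) 0.010096802219148245
864 (array([0.66505407, 0.14668585]), array([-0.98964748, -0.14351958])) [0.64221154 0.14079153 0.04545419] [0.68885779 0.15459771 0.09552498]
```

{"method": "carry_out", "body": {
  "moves": [
    [-0.93,-0.29,0.2,0,0,0],
    [-0.93,-0.29,0.2,0,0,0],
    [-0.93,-0.29,0.2,0,0,0],
    [-0.93,-0.29,0.2,0,0,0],
    [-0.93,-0.29,0.2,0,0,0],
    [-0.93,-0.29,0.2,0,0,0],
    [-0.93,-0.29,0.2,0,0,0],
    [-0.93,-0.29,0.2,0,0,0],
    [-0.91,-0.28,0.2,0,0,0],
    [0,0,0,0,0,0.6],
    [0,0,0,0,0,0.58],
    [0,0,0,0,0,0],
    [0,0,0,0,0,0]
  ],
  "fingers": 60,
  "force": 50
}}

```text
time: 1.78
ee_pos: [0.521, -0.3338, 0.1644]
eef_rot: [0.762, 0.647, -0.0, -0.0]
ft_force: [0.5, -0.2, -0.4]
width: 0.0604
grip_force: 0.0
```

Run:
```python
from h import *
s=read_state(); print(s['time'],s['ee_pos'],s['eef_rot'],s['width'],s['ft_force'])
c=cam('wrist'); P=cloud(c); ok=c['range_z']>0
a=c['pixels'][...,::-1]; b=cam('scene')['pixels'][90:346,100:441,::-1]
cv2.imwrite('pics/w2.png',np.hstack([cv2.resize(a,(400,300)),cv2.resize(b,(400,300))]))
m=ok&(P[...,2]>.054)&(P[...,2]<.064)
n,l,st,ce=cv2.connectedComponentsWithStats(m.astype(np.uint8))
for i in range(1,n):
    if st[i,4]>80: 
        p=P[l==i]; print(st[i],p.min(0),p.max(0),cv2.minAreaRect(p[:,:2].astype(np.float32)))
```

```text
1.775 [ 0.52101878 -0.33378498  0.16442818] [ 7.62222831e-01  6.47314717e-01 -5.81979590e-06 -1.16873621e-04] 0.06037260628848879 [ 0.47894748 -0.15677655 -0.35105595]
[ 237    0   24  227 4762] [ 0.50584606 -0.36456258  0.0540188 ] [ 0.55373287 -0.17545439  0.06232375] ((0.5291861295700073, -0.2702576220035553), (0.18928110599517822, 0.0190559234470129), 80.63589477539062)
```

View pics/w2.png

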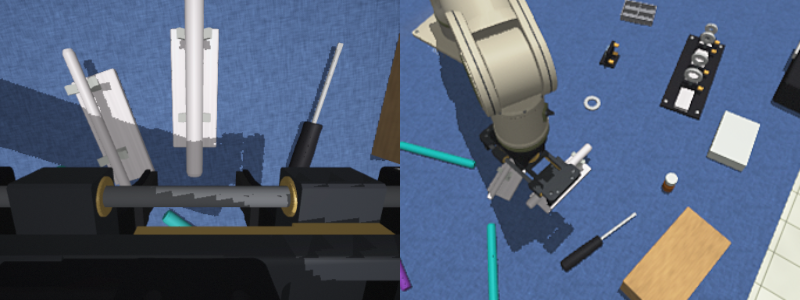

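The wrist crop shows the thick rod centred between the fingers, its near end at (195,178). The thin rod is well to the left at (95,110).

{"method": "carry_out", "body": {
  "moves": [
    [0,-0.058,0,0,0,0],
    [0,0,0.6,0,0,0],
    [0,0,0.6,0,0,0],
    [0,0,0.6,0,0,0],
    [0,0,0.6,0,0,0],
    [0,0,0.3,0,0,0],
    [0,0,0.29,0,0,0],
    [0,0,0,0,0,0],
    [0,0,0,0,0,0]
  ],
  "fingers": 45
}}

```text
time: 3.0
ee_pos: [0.5192, -0.3339, 0.0457]
eef_rot: [0.763, 0.647, 0.0, 0.001]
ft_force: [0.5, -0.2, 0.4]
width: 0.0451
grip_force: 0.0
```

{"method": "carry_out", "body": {
  "moves": [
    [0,0,0,0,0,0],
    [0,0,0,0,0,0],
    [0,0,0,0,0,0],
    [0,0,0,0,0,0],
    [0,0,0,0,0,0],
    [0,0,0,0,0,0]
  ],
  "fingers": 10,
  "force": 50
}}

```text
time: 3.75
ee_pos: [0.5186, -0.3336, 0.045]
eef_rot: [0.763, 0.647, -0.0, -0.0]
ft_force: [-1.2, 0.6, 1.7]
width: 0.0185
grip_force: 50.0
```

Run:
```python
from h import *
s=read_state(); print({k:s[k] for k in ['time','ee_pos','eef_rot','width','ft_force','torque','grip_force']})
```

```text
{'time': 3.75, 'ee_pos': array([ 0.51863561, -0.33363611,  0.04498568]), 'eef_rot': array([ 7.62899971e-01,  6.46516534e-01, -3.03291102e-05, -6.15719650e-05]), 'width': 0.01853747706621723, 'ft_force': array([-1.20269152,  0.64553119,  1.65696326]), 'torque': array([0.05920106, 0.33218538, 0.0926052 ]), 'grip_force': 49.976645708084106}
```

{"method": "carry_out", "body": {
  "moves": [
    [0,0,-0.3,0,0,0],
    [0,0,-0.6,0,0,0],
    [0,0,-0.6,0,0,0],
    [0,0,-0.5,0,0,0],
    [0,0,0,0,0,0],
    [0,0,0,0,0,0]
  ]
}}

```text
time: 4.5
ee_pos: [0.5184, -0.3334, 0.1243]
eef_rot: [0.763, 0.647, -0.0, -0.0]
ft_force: [-0.7, 0.6, -1.5]
width: 0.0186
grip_force: 50.0
```

Run:
```python
from h import *
s=read_state(); print(s['ee_pos'],s['eef_rot'],s['width'],s['ft_force'],s['torque'])
c=cam('scene'); P=cloud(c); ok=c['range_z']>0
box=(P[...,0]>.56)&(P[...,0]<.75)&(P[...,1]>.03)&(P[...,1]<.38)&ok
p=P[box&(P[...,2]>.006)&(P[...,2]<.014)&(c['pixels'].max(-1)<70)]
# robust plate rect: trim
print('plate',len(p),cv2.minAreaRect(p[:,:2].astype(np.float32)),p[:,2].mean())
m=box&(P[...,2]>.05)&(P[...,2]<.1)
b=np.array([.657,.201]); th=np.radians(8.95); d=np.array([-np.sin(th),np.cos(th)]); n=np.array([-d[1],d[0]])
k,l,st,ce=cv2.connectedComponentsWithStats(m.astype(np.uint8))
for i in range(1,k):
    if st[i,4]>15:
        q=P[l==i]; t=(q[:,:2]-b)@d; y=(q[:,:2]-b)@n; print('ring',st[i],'bx',np.percentile(t,[3,50,97]),'by',y.min(),y.max(),'z',q[:,2].max())
# rod in wrist
w=cam('wrist'); P=cloud(w); m=(w['range_z']>0)&(P[...,2]>.125)&(P[...,2]<.15)
k,l,st,ce=cv2.connectedComponentsWithStats(m.astype(np.uint8))
for i in range(1,k):
    if st[i,4]>300:
        q=P[l==i]; print('rod',st[i],q.min(0),q.max(0),cv2.minAreaRect(q[:,:2].astype(np.float32)))
        dd=np.array([np.sin(np.radians(9.4)),np.cos(np.radians(9.4))]); t=(q[:,:2]-s['ee_pos'][:2])@dd
        for a in np.arange(.02,.18,.03):
            z=q[(t>a)&(t<a+.03)]; 
            if len(z): print(a,np.percentile(z[:,2],98),((z[:,:2]-s['ee_pos'][:2])@[dd[1],-dd[0]]).mean(),t.max())
```

```text
[ 0.51843674 -0.33336815  0.12430398] [ 7.62887679e-01  6.46530943e-01 -9.00864132e-05 -3.48280872e-04] 0.01861486226471295 [-0.69759683  0.6043069  -1.45948   ] [-0.05093424  0.01012136  0.01522635]
plate 1166 ((0.6566153168678284, 0.20394766330718994), (0.10690655559301376, 0.2793637216091156), 8.964040756225586) 0.009011343877192095
ring [356 110  15  18 173] bx [0.08301727 0.08876796 0.12733512] by -0.0210025978584422 0.018043556545062893 z 0.09153718256034427
ring [349 135  14  12 103] bx [-0.00023316  0.00307916  0.00900681] by -0.022883202746046143 0.018663300780544418 z 0.09203067576829804
ring [342 148  16  13 116] bx [-0.06015938 -0.05713687 -0.05026656] by -0.02437291583381682 0.021761902647395352 z 0.0937454175346304
rod [  211     0    82   237 10074] [ 0.50040751 -0.32723548  0.12506604] [ 0.54712559 -0.21642558  0.1412346 ] ((0.5273239612579346, -0.2716636061668396), (0.10964231193065643, 0.0402170792222023), 82.1761703491211)
0.02 0.13943396900710928 -5.284923093348543e-05 0.11747048948750058
0.05 0.1390119437595452 -9.202260720287341e-05 0.11747048948750058
0.08 0.13862073019324558 -0.00013347694869926755 0.11747048948750058
0.11000000000000001 0.1383145077775757 -4.910886670283943e-05 0.11747048948750058
rod [232 265  40  25 943] [ 0.50510518 -0.35838076  0.13101475] [ 0.52759833 -0.33303867  0.14987894] ((0.5165417790412903, -0.3457586169242859), (0.02282065525650978, 0.019556669518351555), 81.03751373291016)
```

{"method": "carry_out", "body": {
  "moves": [
    [0.4,0.066,-0.3,0,0,0],
    [0.9,0.066,-0.3,0,0,0],
    [0.9,0.066,-0.3,0,0,0],
    [0.9,0.066,-0.3,0,0,0],
    [0.9,0.066,-0.3,0,0,0],
    [0.9,0.066,-0.3,0,0,0],
    [0.9,0.066,-0.3,0,0,0],
    [0.9,0.066,-0.3,0,0,0],
    [0.9,0.066,-0.1,0,0,0],
    [0.9,0.066,0,0,0,0],
    [0.9,0.066,0,0,0,0],
    [0.9,0.066,0,0,0,0],
    [0.76,0,0,0,0,0],
    [0,0,0,0,0,-0.767],
    [0,0,0,0,0,-0.767],
    [0,0,0,0,0,-0.766],
    [0,0,0,0,0,0],
    [0,0,0,0,0,0],
    [0,0,0,0,0,0]
  ]
}}

```text
time: 6.98
ee_pos: [0.6225, 0.0979, 0.2251]
eef_rot: [0.65, 0.76, 0.0, 0.0]
ft_force: [0.0, 0.0, -1.4]
width: 0.0191
grip_force: 50.0
```

Run:
```python
from h import *
s=read_state(); print(s['time'],s['ee_pos'],s['eef_rot'],s['width'])
c=cam('wrist'); P=cloud(c); ok=c['range_z']>0; cv2.imwrite('pics/w3.png',c['pixels'][...,::-1])
print(c['xyz'])
box=(P[...,0]>.57)&(P[...,0]<.75)&(P[...,1]>.03)&(P[...,1]<.38)&ok
p=P[box&(P[...,2]>.006)&(P[...,2]<.014)&(c['pixels'].max(-1)<70)]
print('plate',len(p),cv2.minAreaRect(p[:,:2].astype(np.float32)),p[:,2].mean())
m=box&(P[...,2]>.06)&(P[...,2]<.1)
b=np.array([.6566,.204]); th=np.radians(8.95); d=np.array([-np.sin(th),np.cos(th)]); n=np.array([-d[1],d[0]])
k,l,st,ce=cv2.connectedComponentsWithStats(m.astype(np.uint8))
for i in range(1,k):
    if st[i,4]>15:
        q=P[l==i]; t=(q[:,:2]-b)@d; y=(q[:,:2]-b)@n; print('ring',st[i],'bx',np.percentile(t,[3,50,97]),'by',y.min(),y.max(),(y.min()+y.max())/2,'z',q[:,2].max(),'ytop',y[q[:,2]>q[:,2].max()-.003].mean())
m=ok&(P[...,2]>.21)&(P[...,2]<.25)
q=P[m]; e=(q[:,:2]-s['ee_pos'][:2])@n; t=(q[:,:2]-s['ee_pos'][:2])@d; g=(abs(e)<.02)&(t>.03)
for a in np.arange(.03,.12,.02):
    h=g&(t>a)&(t<a+.02); 
    if h.sum()>20: print(a,h.sum(),e[h].min(),e[h].max(),np.percentile(q[h,2],98))
```

```text
6.975 [0.62249177 0.09786887 0.22507166] [6.50165624e-01 7.59792507e-01 7.13870665e-05 4.93545047e-05] 0.019055238386481682
[0.61222958 0.16320917 0.37346018]
plate 5836 ((0.6740722060203552, 0.18704822659492493), (0.08035910874605179, 0.2324906587600708), 8.980855941772461) 0.010125523274831509
ring [281  75  45  13 485] bx [-0.00036007  0.0023954   0.00691157] by -0.020791226681842214 0.020967941355982546 8.83573370701659e-05 z 0.09353069307319811 ytop -0.0005370762711851033
ring [277 139  47  10 425] bx [-0.05980927 -0.05572787 -0.05225458] by -0.02311602536677541 0.02323988933513402 6.19319841793052e-05 z 0.0958573775070845 ytop -0.0004252563523648173
0.03 1600 -0.009980961124134602 0.009791067449577582 0.24031053458098456
0.05 1783 -0.009849552460556917 0.010036097292671171 0.24017788312844926
0.07 1982 -0.009885148434828057 0.010121301573144342 0.23988390876071905
0.09000000000000001 2215 -0.009638313379542636 0.010156667881885607 0.2396345901602259
0.11000000000000001 607 -0.009829171969406292 0.009783460099363412 0.23945276844698798
```

View pics/w3.png

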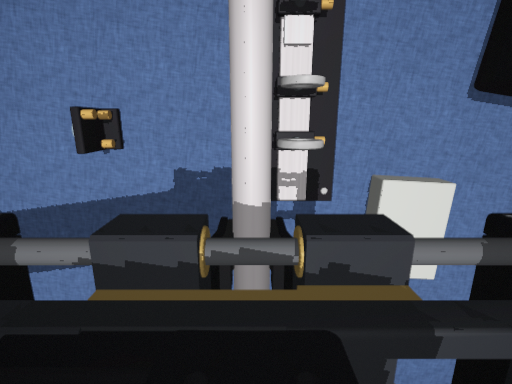

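The picture shows ring 1 at (300,140) and ring 2 at (301,82), with the held rod running vertically at column 252. I'll check the rod's tilt against the level table and plate.

Run:
```python
from h import *
s=read_state();c=dict(np.load('/tmp/wrist.npz')); P=cloud(c); ok=c['range_z']>0
th=np.radians(8.95); d=np.array([-np.sin(th),np.cos(th)]); n=np.array([-d[1],d[0]])
def fit(m,nm):
    q=P[m]; t=(q[:,:2]-s['ee_pos'][:2])@d; e=(q[:,:2]-s['ee_pos'][:2])@n
    A=np.c_[t,e,np.ones(len(t))]; x=np.linalg.lstsq(A,q[:,2],rcond=None)[0]; print(nm,len(q),'slope deg',np.degrees(x[:2]),x[2],t.min(),t.max(),(q[:,2]-A@x).std())
fit(ok&(abs(P[...,2])<.005),'table')
fit(ok&(P[...,2]>.006)&(P[...,2]<.014)&(P[...,0]>.57)&(P[...,0]<.75)&(P[...,1]>.05)&(c['pixels'].max(-1)<70),'plate')
e=(P[...,:2]-s['ee_pos'][:2])@n; t=(P[...,:2]-s['ee_pos'][:2])@d
fit(ok&(abs(e)<.003)&(t>.03)&(P[...,2]>.2)&(P[...,2]<.26),'rod')
c=dict(np.load('/tmp/wrist.npz'))
```

```text
table 88148 slope deg [-0.00233856 -0.0079303 ] 0.00014082325174042898 -0.34653091648903334 0.20070665056537607 0.0007933882852246398
plate 5836 slope deg [-0.00962187 -0.00950899] 0.010127461660635656 -0.03611362366451878 0.19639861206758819 0.0007686203175256986
rod 2646 slope deg [-0.78099188  0.61088735] 0.23992434778850658 0.03010427575300898 0.11511765750602289 0.0006643912722444446
```

{"method": "carry_out", "body": {
  "moves": [
    [-0.82,0.25,0,0,0,0],
    [-0.81,0.25,0,0,0,0],
    [-0.81,0.25,0,0,0,0],
    [-0.81,0.25,0,0,0,0],
    [-0.81,0.255,0,0,0,0],
    [0,0,0.6,0,0,0],
    [0,0,0.6,0,0,0],
    [0,0,0.6,0,0,0],
    [0,0,0.6,0,0,0],
    [0,0,0.6,0,0,0],
    [0,0,0.5,0,0,0],
    [0,0,0.4,0,0,0],
    [0,0,0.1,0,0.098,0],
    [0,0,0,0,0,0],
    [0,0,0,0,0,0],
    [0,0,0,0,0,0]
  ]
}}

```text
time: 9.02
ee_pos: [0.6978, -0.0549, 0.0658]
eef_rot: [0.65, 0.76, 0.005, -0.005]
ft_force: [0.7, -0.9, -0.9]
width: 0.0188
grip_force: 50.0
```

```bash
cat > st.py <<'E'
from h import *
s=read_state(); b=np.array([.6566,.204]); th=np.radians(8.95); d=np.array([-np.sin(th),np.cos(th)]); n=np.array([d[1],-d[0]])
Rm=R.from_quat(s['eef_rot']).as_matrix(); e=s['ee_pos'][:2]-b
print('t',s['time'],'bx',e@d,'toolY off',e@n,'z',s['ee_pos'][2],'xaxis elev deg',np.degrees(Rm[2,0]),'yaw',np.degrees(np.arctan2(Rm[1,0],Rm[0,0])),'w',s['width'])
f=s['ft_force']; print('F along',f[:2]@d,'lat',f[:2]@n,'z',f[2],'tq',s['torque'])
E
cat > rod.py <<'E'
from st import *
c=cam('wrist'); P=cloud(c); ok=c['range_z']>0
o=s['ee_pos']; e=(P[...,:2]-o[:2])@n; t=(P[...,:2]-o[:2])@d
m=ok&(abs(e)<.013)&(t>.03)&(t<.13)&(P[...,2]>o[2]-.005)&(P[...,2]<o[2]+.03)
q=P[m]; E=e[m]; T=t[m]
k=abs(E)<.004; x=np.polyfit(T[k],q[k,2]-o[2],1); print('rod elev deg',np.degrees(x[0]),'top above tcp',x[1],T.max())
for a in (.04,.07,.1):
    h=(T>a)&(T<a+.015); 
    if h.sum()>20: print(a,'edges',E[h].min(),E[h].max())
E
python3 rod.py
```

```text
t 9.025 bx -0.2621953109570773 toolY off 0.00046007092030753735 z 0.06575311932463805 xaxis elev deg 0.7739594287405978 yaw 98.96429887070784 w 0.018755539194188715
F along -0.9928182197177793 lat 0.5343883444666178 z -0.8793484973705997 tq [-0.10485637 -0.02702129 -0.06647717]
rod elev deg -0.004847045501170189 top above tcp 0.01469663878431952 0.11723913897689572
0.04 edges -0.010104055288742968 0.009921608715583683
0.07 edges -0.010157064128139494 0.009858456695721952
0.1 edges -0.010245845103486365 0.00974889493468503
```

{"method": "carry_out", "body": {
  "moves": [
    [0,-0.012,0.012,0,0,0],
    [0.15,0,0.002,0,0,0],
    [0.15,0,0.002,0,0,0],
    [0.15,0,0.002,0,0,0],
    [0.15,0,0.002,0,0,0],
    [0.15,0,0.002,0,0,0],
    [0.15,0,0.002,0,0,0],
    [0.15,0,0.002,0,0,0],
    [0,0,0,0,0,0]
  ]
}}

```text
time: 10.2
ee_pos: [0.6904, -0.0127, 0.0645]
eef_rot: [0.649, 0.76, 0.005, -0.005]
ft_force: [0.8, -0.3, -1.8]
width: 0.0188
grip_force: 50.0
```

```bash
python3 st.py
```

```text
t 10.2 bx -0.21935539526117606 toolY off -0.000367309687775799 z 0.06454050408478476 xaxis elev deg 0.8025122140855281 yaw 99.0134146098352 w 0.01881860795691054
F along -0.4649594442674016 lat 0.748996182955436 z -1.8458052927241217 tq [-0.10956643  0.01229969 -0.00042883]
```

{"method": "carry_out", "body": {
  "moves": [
    [0.12,0.007,-0.004,0,0,0],
    [0.12,0,-0.002,0,0,0],
    [0.12,0,0,0,0,0],
    [0.12,0,0,0,0,0],
    [0.12,0,0,0,0,0],
    [0.12,0,0.001,0,0,0],
    [0.12,0,0.001,0,0,0],
    [0,0,0,0,0,0]
  ]
}}

```text
time: 11.2
ee_pos: [0.6854, 0.0204, 0.0652]
eef_rot: [0.649, 0.76, 0.005, -0.005]
ft_force: [-0.1, -0.4, -1.3]
width: 0.0189
grip_force: 50.0
```

```bash
python3 rod.py
```

```text
t 11.2 bx -0.18586836073808358 toolY off -0.00012063806979290022 z 0.06517127204772642 xaxis elev deg 0.8007941775211068 yaw 99.00605486238683 w 0.018866691593005906
F along -0.32820928199057575 lat -0.1968121924485406 z -1.2987764133350896 tq [-0.10388152 -0.0018356   0.02545596]
rod elev deg -0.06490354267701223 top above tcp 0.01479127486441945 0.1170874230496582
0.04 edges -0.010098983595918973 0.009895677686707353
0.07 edges -0.010249710632383915 0.009830518248051244
0.1 edges -0.010259173887886504 0.009754394381847034
```

{"method": "carry_out", "body": {
  "moves": [
    [0.11,0,0.001,0,0,0],
    [0.11,0,0.001,0,0,0],
    [0.11,0,0.001,0,0,0],
    [0.11,0,0.001,0,0,0],
    [0.11,0,0.001,0,0,0],
    [0.11,0,0.001,0,0,0],
    [0.11,0,0.001,0,0,0],
    [0.11,0,0.001,0,0,0],
    [0.11,0,0.001,0,0,0],
    [0.11,0,0.001,0,0,0],
    [0,0,0,0,0,0]
  ]
}}

```text
time: 12.62
ee_pos: [0.6785, 0.0638, 0.0653]
eef_rot: [0.649, 0.76, 0.005, -0.005]
ft_force: [0.2, -0.1, -1.1]
width: 0.0185
grip_force: 50.0
```

```bash
python3 st.py
```

```text
t 12.625 bx -0.14192496291566087 toolY off -0.00017704424693313202 z 0.06532492947363049 xaxis elev deg 0.8009500277085307 yaw 98.99803893669666 w 0.01850904498929973
F along -0.09330639622845768 lat 0.14107812449095286 z -1.1303270501590983 tq [-0.13170003 -0.03192973 -0.00757359]
```

{"method": "carry_out", "body": {
  "moves": [
    [0.1,0,0.001,0,0,0],
    [0.1,0,0.001,0,0,0],
    [0.1,0,0.001,0,0,0],
    [0.1,0,0.001,0,0,0],
    [0.1,0,0.001,0,0,0],
    [0.05,0,0.001,0,0,0],
    [0,0,0,0,0,0]
  ],
  "force": 20
}}

```text
time: 13.5
ee_pos: [0.6751, 0.0851, 0.0654]
eef_rot: [0.65, 0.76, 0.004, -0.005]
ft_force: [-0.4, 0.6, -0.6]
width: 0.0193
grip_force: 20.0
```

{"method": "carry_out", "body": {
  "moves": [
    [0.05,0,0.001,0,0,0],
    [0.05,0,0.001,0,0,0]
  ]
}}

```text
time: 13.75
ee_pos: [0.6746, 0.0888, 0.0654]
eef_rot: [0.65, 0.76, 0.004, -0.005]
ft_force: [0.7, -0.4, -1.1]
width: 0.0196
grip_force: 20.0
```

{"method": "carry_out", "body": {
  "moves": [
    [0.05,0,0,0,0,0],
    [0.05,0,0.001,0,0,0]
  ]
}}

```text
time: 14.0
ee_pos: [0.6739, 0.0929, 0.0654]
eef_rot: [0.65, 0.76, 0.004, -0.005]
ft_force: [-0.7, -0.5, -1.8]
width: 0.0191
grip_force: 20.0
```

{"method": "carry_out", "body": {
  "moves": [
    [0.05,0,0.001,0,0,0],
    [0.05,0,0.001,0,0,0],
    [0.05,0,0,0,0,0]
  ]
}}

```text
time: 14.38
ee_pos: [0.673, 0.0988, 0.0654]
eef_rot: [0.65, 0.76, 0.004, -0.005]
ft_force: [-0.3, -0.2, -0.6]
width: 0.0194
grip_force: 20.0
```

{"method": "carry_out", "body": {
  "moves": [
    [0.05,0,0.001,0,0,0],
    [0.05,0,0.001,0,0,0]
  ]
}}

```text
time: 14.62
ee_pos: [0.6724, 0.1028, 0.0654]
eef_rot: [0.65, 0.76, 0.004, -0.005]
ft_force: [0.5, 0.4, -1.6]
width: 0.0192
grip_force: 20.0
```

{"method": "carry_out", "body": {
  "moves": [
    [0.04,0,0.001,0,0,0],
    [0.04,0,0,0,0,0]
  ]
}}

```text
time: 14.88
ee_pos: [0.6719, 0.1059, 0.0654]
eef_rot: [0.65, 0.76, 0.004, -0.005]
ft_force: [-0.7, 0.3, -1.2]
width: 0.0193
grip_force: 20.0
```

Tip is now at about 0.071. I'll go on in 2–3 mm steps.

{"method": "carry_out", "body": {
  "moves": [
    [0.025,0,0,0,0,0],
    [0.025,0,0.001,0,0,0],
    [0,0,0,0,0,0]
  ]
}}

```text
time: 15.25
ee_pos: [0.6715, 0.1079, 0.0653]
eef_rot: [0.65, 0.76, 0.004, -0.005]
ft_force: [0.5, 0.3, -1.2]
width: 0.0192
grip_force: 20.0
```

{"method": "carry_out", "body": {
  "moves": [
    [0.025,0,0,0,0,0],
    [0.025,0,0.001,0,0,0],
    [0,0,0,0,0,0]
  ]
}}

```text
time: 15.62
ee_pos: [0.6712, 0.1099, 0.0653]
eef_rot: [0.65, 0.76, 0.004, -0.005]
ft_force: [-0.2, -0.0, -1.4]
width: 0.0191
grip_force: 20.0
```

{"method": "carry_out", "body": {
  "moves": [
    [0.025,0,0,0,0,0],
    [0.025,0,0.001,0,0,0],
    [0,0,0,0,0,0]
  ]
}}

```text
time: 16.0
ee_pos: [0.6709, 0.1119, 0.0653]
eef_rot: [0.65, 0.76, 0.005, -0.005]
ft_force: [0.3, -0.3, -1.8]
width: 0.0195
grip_force: 20.0
```

{"method": "carry_out", "body": {
  "moves": [
    [0.025,0,0,0,0,0],
    [0.025,0,0.001,0,0,0],
    [0,0,0,0,0,0]
  ]
}}

```text
time: 16.38
ee_pos: [0.6706, 0.1139, 0.0653]
eef_rot: [0.65, 0.76, 0.005, -0.005]
ft_force: [-0.0, -0.4, -1.3]
width: 0.0196
grip_force: 20.0
```

{"method": "carry_out", "body": {
  "moves": [
    [0.025,0,0,0,0,0],
    [0.025,0,0.001,0,0,0],
    [0,0,0,0,0,0]
  ]
}}

```text
time: 16.75
ee_pos: [0.6703, 0.1159, 0.0653]
eef_rot: [0.65, 0.76, 0.005, -0.005]
ft_force: [0.1, -0.3, -2.0]
width: 0.0194
grip_force: 20.0
```

{"method": "carry_out", "body": {
  "moves": [
    [0.025,0,0,0,0,0],
    [0.025,0,0.001,0,0,0],
    [0,0,0,0,0,0]
  ]
}}

```text
time: 17.12
ee_pos: [0.67, 0.1178, 0.0653]
eef_rot: [0.65, 0.76, 0.004, -0.005]
ft_force: [-0.5, -0.7, -1.0]
width: 0.0195
grip_force: 20.0
```

{"method": "carry_out", "body": {
  "moves": [
    [0.025,0,0,0,0,0],
    [0.025,0,0.001,0,0,0],
    [0,0,0,0,0,0]
  ]
}}

```text
time: 17.5
ee_pos: [0.6699, 0.1185, 0.0653]
eef_rot: [0.65, 0.76, 0.004, -0.005]
ft_force: [0.6, -4.2, -1.6]
width: 0.0193
grip_force: 20.0
```

{"method": "carry_out", "body": {
  "moves": [
    [0.025,0,0,0,0,0],
    [0,0,0,0,0,0]
  ]
}}

```text
time: 17.75
ee_pos: [0.6699, 0.1186, 0.0653]
eef_rot: [0.65, 0.76, 0.004, -0.004]
ft_force: [0.7, -7.4, -1.4]
width: 0.0194
grip_force: 20.0
```

```bash
python3 st.py
```

```text
t 17.75 bx -0.08645534187250543 toolY off -0.0001536257572221096 z 0.06525528812875124 xaxis elev deg 0.6628554870105248 yaw 98.87192831164437 w 0.01936112686073773
F along -7.4576639991071465 lat -0.42753035352863694 z -1.3900857139211944 tq [-1.5958514  -0.26101229  0.07168847]
```

Stiffness is about 3 N/mm, so I'll add 0.8 mm and hold about 0.6 s.

{"method": "carry_out", "body": {
  "moves": [
    [0.02,0,0,0,0,0],
    [0,0,0,0,0,0],
    [0,0,0,0,0,0],
    [0,0,0,0,0,0],
    [0,0,0,0,0,0]
  ]
}}

```text
time: 18.38
ee_pos: [0.6699, 0.1186, 0.0652]
eef_rot: [0.651, 0.759, 0.004, -0.004]
ft_force: [2.3, -9.4, -2.2]
width: 0.0193
grip_force: 20.0
```

```bash
python3 rod.py
```

```text
t 18.375 bx -0.08641432391041814 toolY off -0.00016399663440718016 z 0.06524729458625649 xaxis elev deg 0.6194505109117743 yaw 98.83960869398778 w 0.019260314014451194
F along -9.655785212654706 lat 0.8097336506686065 z -2.1904819969857097 tq [-1.96746827 -0.33301525  0.0458905 ]
rod elev deg -1.282017277989814 top above tcp 0.018358989119743947 0.11728819198177333
0.04 edges -0.0099911764688465 0.009492828051219489
0.07 edges -0.010071835297674797 0.009565493280414825
0.1 edges -0.010152365358893823 0.009643170267357556
```

{"method": "carry_out", "body": {
  "moves": [
    [-0.03,0,0,0,0,0],
    [-0.03,0,0,0,0,0],
    [0,0,0.05,0,0,0],
    [0,0,0,0,0,0]
  ]
}}

```text
time: 18.92
ee_pos: [0.6699, 0.1185, 0.0632]
eef_rot: [0.65, 0.76, 0.004, -0.005]
ft_force: [1.5, -5.2, -0.6]
width: 0.0193
grip_force: 20.0
```

{"method": "carry_out", "body": {
  "moves": [
    [0,0,0,0,0,0],
    [0,0,0,0,0,0],
    [0,0,0,0,0,0],
    [0,0,0,0,0,0],
    [0,0,0,0,0,0],
    [0,0,0,0,0,0]
  ],
  "fingers": 50
}}

```text
time: 19.68
ee_pos: [0.6698, 0.1191, 0.0633]
eef_rot: [0.65, 0.76, 0.004, -0.005]
ft_force: [0.6, -0.0, 0.2]
width: 0.0496
grip_force: 0.0
```

{"method": "carry_out", "body": {
  "moves": [
    [0,0,-0.2,0,0,0],
    [0,0,-0.5,0,0,0],
    [0,0,-0.8,0,0,0],
    [0,0,-0.8,0,0,0],
    [-0.6,0,-0.8,0,0,0],
    [-0.6,0,-0.8,0,0,0],
    [-0.6,0,0,0,0,0],
    [0,0,0,0,0,0],
    [0,0,0,0,0,0],
    [0,0,0,0,0,0]
  ]
}}

```text
time: 20.92
ee_pos: [0.681, 0.0473, 0.2183]
eef_rot: [0.649, 0.761, 0.005, -0.006]
ft_force: [0.6, 0.1, 0.4]
width: 0.0495
grip_force: 0.0
```

Run:
```python
from st import *
c=cam('wrist'); P=cloud(c); ok=c['range_z']>0; g=cam('scene')
cv2.imwrite('pics/f.png',np.hstack([c['pixels'][...,::-1][:300],cv2.resize(g['pixels'][70:230,260:420,::-1],(280,300))]))
e=(P[...,:2]-b)@n; t=(P[...,:2]-b)@d
m=ok&(abs(e)<.015)&(t<-.066)&(t>-.17)&(P[...,2]>.06)&(P[...,2]<.1)
q=P[m];T=t[m];E=e[m]; print('rod rear',T.min(),'side',E.min(),E.max()); k=abs(E)<.004; x=np.polyfit(T[k],q[k,2],1); print('elev',np.degrees(x[0]),'axis z at ring1',x@[-.06,1]-.01,'mid',x@[T.min()+.1,1]-.01)
print('yaw err',np.degrees(np.arctan(np.polyfit(T,E,1)[0])))
```

```text
t 20.925 bx -0.15854778287004542 toolY off -0.00023665796697223187 z 0.21831450477219475 xaxis elev deg 0.8236330428321877 yaw 99.05817515224594 w 0.049548944982330555
F along 0.00439722454101731 lat 0.5823260200920828 z 0.44150942494959244 tq [-0.01882768 -0.01636023  0.00958317]
rod rear -0.11707624131561212 side -0.008811471713689253 0.010430536942487812
elev 1.744504221367973 axis z at ring1 0.06689189073287354 mid 0.06819880511397201
yaw err 0.5756041395413676
```

View pics/f.png

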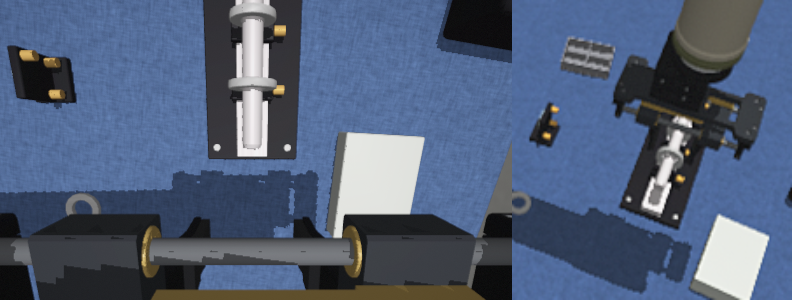

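The rod rests in rings 1 and 2, with its rear end at (253,145) in the wrist view. The gripper is clear of everything.

```bash
python3 -c "
from bench import r
print(r.close_job())"
```

```text
the job is handed in; nothing more can be done
None
```

The thick rod was slid through rings 1 and 2, pressed against the ring that stopped it (taken as ring 3) at about 10 N for half a second, released there, and the job handed in at about 21 s; no verdict was returned.

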